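# Load a blood tube into the push-fit port of a bench reader

### The job

Take the red-capped blood tube that stands in the white foam tray and push it, red cap up, into the blue-collared port of the small white bench reader: past the gripping jaws and gently on until it is fully home on the floor of the bore. Push with no more than about 20 N, let go of the tube and leave it seated; do not disturb the brown bottle, the red-lidded cup or the beaker.

Things in the scene. Friction and masses are not known exactly. Their poses are not given: they have to be found in the camera images.
- tube: The blood tube to load: clear rigid plastic, 12.6 mm diameter, 81 mm long, with a red cap 15.6 mm in diameter on its top 17 mm (64 to 81 mm above the foot); 12 g. Flat-footed. Origin: centre of the foot; z points along the tube to the cap. Starts upright, alone, in a well of the white foam tray.
- tray: White foam tray, 197 x 197 x 28 mm, with a grid of wells 20 mm deep (8 mm thick bottom); it does not move. Origin: centre of the underside. The tube stands in the well at (0, -66.7) mm in the tray's frame with its foot 8 mm above the desk. Between tray and reader stands a centrifuge whose open lid reaches 0.37 m above the desk: carry the tube over it or in front of it.
- reader: Small white bench reader, fixed to the desk: box 90 (x) x 70 (y) x 62 mm high with a dark display on its -x face; a round blue collar 40 mm across stands on its top, 15 mm high, with the port in it. Origin: centre of the underside, under the port's axis; z up.
- port_mouth (a point): Centre of the port's mouth, level with the top of the jaws inside the blue collar, 77.5 mm above the desk; the port's axis is vertical. The bore under the jaws is 16 mm wide; its floor, a firm rubber seat (12 N per mm), lies 32 to 46 mm below the mouth, a depth that differs each time and cannot be seen: feel for it as a steep rise of force above the jaws' drag.
- seat_pin (a joint): Sprung brass contact pin, 5 mm across, in the bore's floor, out of sight under the tube: 0 m at rest, standing 4 mm proud of the rubber seat; reads 0.004 when the tube's foot meets the seat (fully home), more as the seat is squeezed (0.0055 = 18 N on the seat, too much). Takes 1.2 N for 4 mm; it rises again if the tube backs out.
- brown_bottle: Brown reagent bottle with black cap, 40 mm across, 83 mm high, standing beyond the reader. Origin: centre of the underside. To be left alone.
- red_lid_cup: Sample cup with red lid, 41 mm across, 50 mm high, standing in front of the reader. Origin: centre of the underside. To be left alone.
- beaker: Plastic beaker, 58 mm across, 69 mm high, at the far side of the desk. Origin: centre of the underside. To be left alone.
- jaws (a point): On the port's axis, 10.5 mm below the mouth, where the four grey sprung jaws are narrowest: their funnel is 18 mm wide at the mouth and 9.6 mm here. They yield sideways: pushing the tube in, the force rises to about 6 to 14 N between 7 and 12 mm depth, then about 4 to 10 N of drag remains all the way down and holds the tube at any depth.

How it is judged:
On the way, in this order (a step that is already met when the one before it is completed fails the run):
1. the tube is lifted clear of the tray (height (world z) of tube above 0.05 m), for 0.1 s.
2. the tube is pushed home in the port (horizontal distance between tube and port_mouth below 0.003 m and z of tube in the frame of port_mouth below -0.029 m and value of joint seat_pin above 0.003 m), for 0.2 s.
At the end, for the whole second after the job is handed in: The tube stands cap up in the port, upright within 0.08 rad, foot within 3 mm of the port's axis and at least 29 mm below the mouth, with the seat pin still held down at least 3.0 mm of its 4 mm (foot within 1 mm of the floor); it is at rest and released (all of step 2 and angle between tube's own z axis and vertical below 0.08 rad and linear speed of tube below 0.02 m/s and contact force between tube and the fingers below 0.1 N); the robot touches nothing.
It fails at once if the tube is pressed on the seat with more than 18 N (seat squeezed by over 1.5 mm) (value of joint seat_pin above 0.0055 m).
It fails at once if the tube is rammed against the reader (over 70 N in all, the jaws' own sideways squeeze of some 25 N included), or the robot itself pushes on it with over 30 N (contact force between tube and reader above 70 N or contact force between any of the arm, the fingers and reader above 30 N).
It fails at once if the brown bottle is disturbed (distance of brown_bottle from where it was at the start of the episode above 0.02 m).
It fails at once if the red-lidded cup is disturbed (distance of red_lid_cup from where it was at the start of the episode above 0.02 m).
It fails at once if the beaker is disturbed (distance of beaker from where it was at the start of the episode above 0.02 m).
It also fails if it takes over 54 s, if anything falls off the work surface, if the arm or the gripper's body presses on something with over 40 N, if the wrist force passes 120 N, or if a joint passes its speed limit or range.

### The arm

A 7-joint arm with a two-finger parallel gripper is mounted at the origin on the work surface; the furniture and walls round the work are solid. World frame = base frame: x ahead of the robot, y to its left, z up, the work surface at z = 0. Lengths are in m, angles in rad, forces in N, time in s.
With the tool pointing down it reaches from about 0.4 to 0.85 m from the base axis. Payload 10.4 kg.
Tool frame: the origin (TCP) lies at the very end of the fingers, on their centre line; the grasp point (between the pads) lies 19 mm behind it; z points along the fingers, y is the line along which they close (so a half turn about z gives the same grasp; the last joint's range is limited). The gripper opens to 87 mm and grips with 3 to 60 N. Pads are 19 mm wide; open, the fingers measure 117 mm over their backs; the gripper's body (75 mm by 190 mm) begins 51 mm behind the grasp point.
Start: joints at [-1.334, 0.332, -0.065, 1.46, 0.022, 1.35, -0.088], TCP at [0.161, 0.604, 0.223] pointing down, gripper open.
Joint ranges: [-2.6, 2.6], [-0.5, 2.12], [-1.47, 1.34], [0.16, 2.42], [-1.27, 4.41], [0.06, 2.06], [-2.6, 2.6]. Speed limits (rad/s): [2.22, 2.22, 2.79, 2.79, 3.14, 3.14, 3.14].

### API

Orientations are given as a unit quaternion [x, y, z, w].
In Python, from bench import r gives the robot as it stands.
- The arm moves only by the shell command python3 -m jog 'ROWS' [FORCE]. ROWS is a JSON list that holds a single list of rows (three levels of brackets), with 1 to 12 rows, each of 5 numbers: dx, dy, dz in a scale on which 1.0 is 0.75 m, then a turn about the tool's z in a scale on which 1.0 is 2 pi rad, then the finger opening in m; each row is the pose to reach, as a shift and turn from the pose commanded when the command began, along the tool's axes at that moment; what a row does not reach only later rows make up. A row lasts 1/10 s, in which the tool goes at most 0.05 m and 0.15 rad, less where a joint would pass 70% of its speed; a pose out of reach is approached as far as the arm can. The fingers move at their own pace and stop on an object; FORCE is the grip in N (left out, the last holds). Time passes only in rows, so rows that do not move let the fingers close. It prints the time, the measured TCP pose, the force, the opening and the grip force at its end. A shift or turn number past 1, either way, is cut back to 1. Input that does not fit is refused with a message, and nothing moves.
- r.read_state(): the state, without advancing time (a new reading comes with each control period).
- r.camera(name): name is "scene" or "top" or "wrist"; returns a dict with "img" (400x640x3 uint8, red, green, blue), "fx", "fy", "cx", "cy" (pixels), "pose" (4x4, takes a point from camera to world coordinates). Camera axes: x right, y down, z forward; pixel columns grow to the right and rows downward; lengths in m; the calibration is good to about 2 mm. A picture is of the moment at which its call begins. There is no depth.
- r.close_job(): hands the job in; it is judged then, once.
Trained networks look in the newest picture that a camera, given by its name, has taken for a name from the list of things; names that differ only in an ending like _2 or _b are one class to them, and where a whole thing is asked for, a point or a joint stands for the part that bears it (a point fixed in the world has none). Each returns a list of dicts, best first, with "p" (0 to 1); they miss things now and then, are a little off and sometimes report something else, mostly with a low value. They report only what shows in the picture. A call takes as long as a camera call.
- r.recognise(camera, label): "position" ([column, row] as shares, 0 to 1, of the picture: columns of its width, rows of its height, amid what is visible of it).
- r.regions_of(camera, label): "pixels" (400x640 bool, what is visible of it) and "position" ([column, row] as shares, 0 to 1, of the picture: columns of its width, rows of its height, amid what is visible of it).
The state is a dict: "time": time; "joint_positions": joint angles; "joint_vel": joint speeds; "joint_torque": joint torques, N m; "ee_pos": TCP position; "eef_rot": TCP orientation; "ft_force": force on the tool from outside, world axes, zero at the start; "torque": the same for the moment, N m; "width": finger opening in m; "grip_force": force on a finger pad.
Only numpy, scipy, OpenCV 4.12 (cv2) and the standard library are available. Lean on these libraries where they do the work, as an engineer would, in place of code of your own. Each camera call takes 0.05 s, during which the arm holds its last target. There are 200 camera calls.

## Working session

There is one attempt and no reset: what is moved stays moved. The work goes in short steps, Python scripts to look and compute and a shell command to move; the robot and the scene stay as the last step left them, time stands still between calls to the robot, and variables do not carry over. Pictures are saved under pics/ and viewed, at most 10 in all, crops included, and the job is handed in when it is done.

```bash
ls; mkdir -p pics; cat > h.py <<'E'
import numpy as np, cv2
from bench import r
def ray(c,uv):
    P=np.array(c["pose"]);d=np.array([(uv[0]-c["cx"])/c["fx"],(uv[1]-c["cy"])/c["fy"],1.]);return P[:3,3],P[:3,:3]@d
def onz(c,uv,z):
    o,d=ray(c,uv);return o+d*(z-o[2])/d[2]
def save(c,n): cv2.imwrite(f"pics/{n}.png",c["img"][:,:,::-1])
E
python3 - <<'E'
from h import *
s=r.read_state();print(s["time"],s["ee_pos"],s["eef_rot"],s["width"])
for n in("scene","top"):
    c=r.camera(n);save(c,n+"0");print(n,np.round(c["pose"],3).tolist(),c["fx"],c["cx"],c["cy"])
    for l in("tube","tray","reader","port_mouth","brown_bottle","red_lid_cup","beaker"):
        try:
            for x in r.recognise(n,l)[:2]:
                uv=np.array(x["position"])*[640,400];print(l,round(x["p"],2),uv.round(1),onz(c,uv,0.08).round(4))
        except Exception as e: print(l,e)
ims=[cv2.imread(f"pics/{n}0.png") for n in("scene","top")]
E
python3 - <<'E'
import json;print(1)
E
```

```text
pics
0.0 [0.16045048 0.60361613 0.22172623] [ 1.29521322e-01  9.91576349e-01 -7.52743114e-04 -6.52229128e-05] 0.08736434863706245
scene [[-0.311, 0.732, -0.606, 1.038], [0.95, 0.233, -0.206, 0.319], [-0.01, -0.64, -0.768, 0.735], [0.0, 0.0, 0.0, 1.0]] 367.6603593215759 320.47600905915965 200.8918163358365
tube 0.52 [415.8 228.3] [0.5319 0.3656 0.08  ]
reader 0.94 [223.4 201.2] [ 0.5905 -0.0712  0.08  ]
port_mouth 0.81 [220.  200.1] [ 0.5898 -0.0804  0.08  ]
brown_bottle 0.81 [208.1 236. ] [ 0.6882 -0.0566  0.08  ]
red_lid_cup 0.59 [224.3 171.3] [ 0.5026 -0.1149  0.08  ]
beaker 0.69 [381.  284.6] [0.6869 0.3218 0.08  ]
top [[0.011, -0.989, 0.144, 0.392], [-1.0, -0.012, -0.005, 0.149], [0.007, -0.144, -0.99, 0.974], [0.0, 0.0, 0.0, 1.0]] 382.12691458357926 320.42328094773734 195.95471330021627
tube 0.46 [226.6 199.2] [0.5117 0.365  0.08  ]
tray 0.93 [202.9 206.8] [0.493  0.4198 0.08  ]
reader 0.9 [421.5 186.2] [ 0.5485 -0.0962  0.08  ]
reader 0.31 [409.4 144.5] [ 0.6503 -0.0697  0.08  ]
port_mouth 0.81 [419.8 183.8] [ 0.5543 -0.0923  0.08  ]
brown_bottle 0.68 [408.  145.4] [ 0.6481 -0.0662  0.08  ]
red_lid_cup 0.85 [430.7 219. ] [ 0.4706 -0.1158  0.08  ]
1
```

View pics/scene0.png

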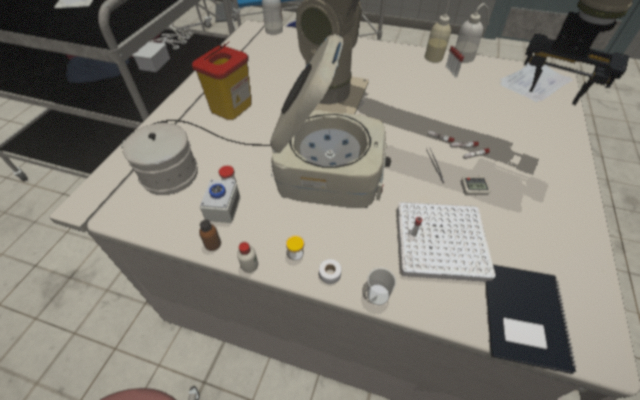

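View pics/top0.png

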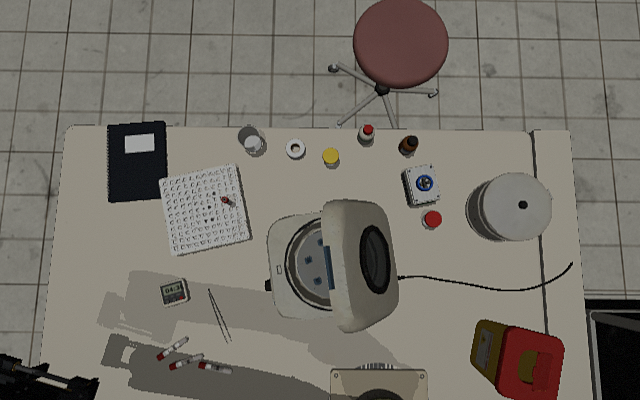

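The scene view shows the tube's red cap near (418,221) and the blue collar near (218,190). In the top view the cap is near (225,199) and the collar near (425,183). I'll segment by colour and triangulate.

```bash
cat >> h.py <<'E'
def blob(c,lo,hi,box):
    h=cv2.cvtColor(c["img"],cv2.COLOR_RGB2HSV)
    if lo[0]<0: h[...,0]=(h[...,0].astype(int)+90)%180; lo=(80,)+lo[1:]; hi=(100,)+hi[1:]
    m=cv2.inRange(h,lo,hi);k=np.zeros_like(m);x0,y0,x1,y1=box;k[y0:y1,x0:x1]=1;m*=k
    v,u=np.nonzero(m);return m,np.array([u.mean(),v.mean()]),len(u),(u.min(),u.max(),v.min(),v.max())
def tri(rs):
    A=0;b=0
    for o,d in rs:
        d=d/np.linalg.norm(d);M=np.eye(3)-np.outer(d,d);A=A+M;b=b+M@o
    return np.linalg.solve(A,b)
E
python3 - <<'E'
from h import *
cs={n:r.camera(n) for n in("scene","top")}
B={"tube":dict(scene=(405,205,430,240),top=(212,190,240,212)),"port":dict(scene=(200,175,240,210),top=(405,170,440,198))}
for t,lo,hi in(("tube",(-1,80,50),(0,255,255)),("port",(100,90,50),(130,255,255))):
    rs=[]
    for n in cs:
        m,uv,k,bb=blob(cs[n],lo,hi,B[t][n]);o,d=ray(cs[n],uv);rs.append((o,d));print(t,n,uv.round(1),k,bb,onz(cs[n],uv,.08).round(4))
    p=tri(rs);print(p, [round(float(np.linalg.norm(np.cross(p-o,d/np.linalg.norm(d)))),4) for o,d in rs])
# tray outline in top
m=r.regions_of("top","tray")[0]["pixels"].astype(np.uint8)
(c,_)=max([(k,0) for k in cv2.findContours(m,0,2)[0]],key=lambda q:cv2.contourArea(q[0]))
bx=cv2.boxPoints(cv2.minAreaRect(c));P=np.array([onz(cs["top"],q,.028)for q in bx]);print(P.round(3),P.mean(0),[np.linalg.norm(P[i]-P[i-1]).round(4) for i in range(4)])
a=cv2.resize(cs["scene"]["img"][165:245,180:280],None,fx=5,fy=5,interpolation=2);b=cv2.resize(cs["top"]["img"][155:235,395:455],None,fx=5,fy=5,interpolation=2)
d=cv2.resize(cs["scene"]["img"][200:280,395:495],None,fx=5,fy=5,interpolation=2)
cv2.imwrite("pics/c1.png",cv2.resize(np.hstack([a,b])[:,:,::-1],(800,400)))
E
```

```text
tube scene [417.7 221.4] 23 (np.int64(416), np.int64(420), np.int64(219), np.int64(224)) [0.512  0.3668 0.08  ]
tube top [224.1 199.1] 24 (np.int64(221), np.int64(227), np.int64(196), np.int64(202)) [0.5118 0.3709 0.08  ]
[0.51202801 0.36865303 0.0808749 ] [0.002, 0.002]
port scene [217.1 191.4] 88 (np.int64(210), np.int64(224), np.int64(185), np.int64(196)) [ 0.5678 -0.0999  0.08  ]
port top [424.4 182.6] 94 (np.int64(417), np.int64(432), np.int64(175), np.int64(190)) [ 0.5572 -0.1034  0.08  ]
[ 0.55946858 -0.10698444  0.06844538] [0.0003, 0.0003]
[[0.574 0.559 0.028]
 [0.617 0.36  0.028]
 [0.418 0.313 0.028]
 [0.377 0.506 0.028]] [0.49662622 0.43442733 0.028     ] [np.float64(0.2032), np.float64(0.2037), np.float64(0.2045), np.float64(0.1978)]
```

View pics/c1.png

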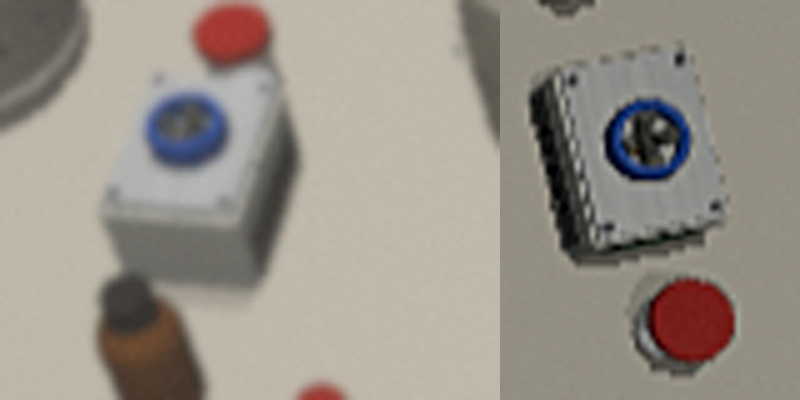

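The crop shows the collar and funnel clearly: ring centre at about (217,191) in scene and (424.5,182.6) in top. The measured cap height of 0.081 fits, and so does its distance from the tray centre (67 mm against 66.7). Next I'll work out the move to above the tube and the lid's extent.

```bash
cat >> h.py <<'E'
from scipy.spatial.transform import Rotation as Ro
def go(p):
    s=r.read_state();return (Ro.from_quat(s["eef_rot"]).inv().apply(np.array(p)-s["ee_pos"])).round(4)
E
python3 - <<'E'
from h import *
c=r.camera("top")
for z in(.1,.3,.37): print(z,[onz(c,u,z)[:2].round(3).tolist() for u in((345,202),(325,205),(390,205),(398,320),(330,325))])
print(go([.512,.3687,.19]))
E
```

```text
0.1 [[0.506, 0.087], [0.498, 0.133], [0.5, -0.017], [0.244, -0.031], [0.232, 0.12]]
0.3 [[0.48, 0.101], [0.474, 0.137], [0.475, 0.021], [0.278, 0.01], [0.269, 0.126]]
0.37 [[0.471, 0.106], [0.465, 0.138], [0.467, 0.034], [0.29, 0.025], [0.281, 0.129]]
[-0.4001 -0.1371  0.0326]
```

The rows are not in the units I measure in: shifts go in shares of 0.75 m and turns go in shares of 2 pi rad. I convert before sending: -0.4 m / 0.75 = -0.5333, -0.13 m / 0.75 = -0.1733.

```bash
python3 -m jog '[[[-0.0667,-0.0227,0,0,0.087],[-0.1333,-0.0453,0,0,0.087],[-0.2,-0.068,0,0,0.087],[-0.2667,-0.0907,0,0,0.087],[-0.3333,-0.1133,0,0,0.087],[-0.4,-0.136,0,0,0.087],[-0.4667,-0.1587,0.0133,0,0.087],[-0.5067,-0.1733,0.0267,0,0.05],[-0.5333,-0.1827,0.0435,0,0.05],[-0.5333,-0.1827,0.0435,0,0.05],[-0.5333,-0.1827,0.0435,0,0.05],[-0.5333,-0.1827,0.0435,0,0.05]]]' 50
python3 - <<'E'
from h import *
c=r.camera("wrist");save(c,"w1");print(np.round(c["pose"],3).tolist(),c["fx"])
for l in("tube",):
    for x in r.recognise("wrist",l):
        uv=np.array(x["position"])*[640,400];print(l,x["p"],uv,onz(c,uv,.0765))
h=blob(c,(-1,100,50),(0,255,255),(0,0,640,400));print(h[1:],onz(c,h[1],.0805))
t=r.camera("top");b=blob(t,(-1,80,50),(0,255,255),(212,190,240,212));print(b[1:3])
print(go([.512,.3687,.061]))
E
```

```text
time: 2.2
ee_pos: [0.5109, 0.3704, 0.1905]
eef_rot: [0.129, 0.992, 0.001, -0.0]
ft_force: [-0.6, 0.6, 0.3]
width: 0.0553
grip_force: 0.0
[[0.255, 0.937, 0.24, 0.445], [0.967, -0.247, -0.063, 0.387], [0.0, 0.248, -0.969, 0.351], [0.0, 0.0, 0.0, 1.0]] 283.9267230292807
tube 0.51 [314.88 197.68] [0.51052051 0.3676549  0.0765    ]
(array([252.12955466, 155.17408907]), 247, (np.int64(191), np.int64(323), np.int64(112), np.int64(206))) [0.45434992 0.32110549 0.0805    ]h.py:12: RuntimeWarning: Mean of empty slice.
  v,u=np.nonzero(m);return m,np.array([u.mean(),v.mean()]),len(u),(u.min(),u.max(),v.min(),v.max())
  ret = ret.dtype.type(ret / rcount)
Traceback (most recent call last):
  File "h.py", line 12, in blob
    v,u=np.nonzero(m);return m,np.array([u.mean(),v.mean()]),len(u),(u.min(),u.max(),v.min(),v.max())
                                                                     ~~~~~^^
ValueError: zero-size array to reduction operation minimum which has no identity
```

View pics/w1.png

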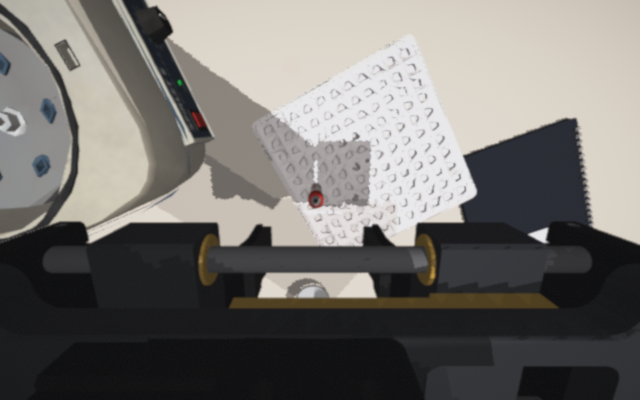

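The cap is at (316,199), centred between the fingers. I'll measure it again from the cap pixels only.

```bash
python3 - <<'E'
from h import *
c=r.camera("wrist")
h=blob(c,(-1,80,40),(0,255,255),(300,180,332,215));print(h[1:],onz(c,h[1],.0845))
print(go([.5115,.3685,.061]))
E
```

```text
(array([316.02985075, 197.20895522]), 134, (np.int64(309), np.int64(323), np.int64(190), np.int64(206))) [0.50870976 0.36914894 0.0845    ]
[-0.0006 -0.0014  0.1295]
```

In the tool's units: 0.129 m / 0.75 = 0.172, 0.115 m / 0.75 = 0.1533.

```bash
python3 -m jog '[[[0,-0.0013,0.04,0,0.05],[0,-0.0013,0.08,0,0.05],[0,-0.0013,0.12,0,0.05],[0,-0.0013,0.1533,0,0.05],[0,-0.0013,0.172,0,0.05],[0,-0.0013,0.172,0,0.05],[0,-0.0013,0.172,0,0.0],[0,-0.0013,0.172,0,0.0],[0,-0.0013,0.172,0,0.0],[0,-0.0013,0.172,0,0.0],[0,-0.0013,0.172,0,0.0]]]' 50; python3 -c "
from h import *
print(go([.5115,.3685,.061]))"
```

```text
time: 3.5
ee_pos: [0.5119, 0.3681, 0.0614]
eef_rot: [0.13, 0.992, 0.0, 0.0]
ft_force: [0.5, -0.3, 0.0]
width: 0.0176
grip_force: 0.0
[0.0005 0.0003 0.0004]
```

In the tool's units: -0.24 m / 0.75 = -0.32, -0.21 m / 0.75 = -0.28.

```bash
python3 -m jog '[[[0,0,0,0,0.0],[0,0,0,0,0.0],[0,0,0,0,0.0],[0,0,-0.04,0,0.0],[0,0,-0.0933,0,0.0],[0,0,-0.16,0,0.0],[0,0,-0.2267,0,0.0],[0,0,-0.28,0,0.0],[0,0,-0.32,0,0.0],[0,0,-0.32,0,0.0]]]'; python3 - <<'E'
from h import *
print(go([.61,.25,.30]),go([.61,-.107,.30]),go([.56,-.107,.20]))
E
```

```text
time: 4.5
ee_pos: [0.5129, 0.3687, 0.3059]
eef_rot: [0.13, 0.992, 0.003, 0.002]
ft_force: [-0.0, -0.3, -0.6]
width: 0.0138
grip_force: 50.0
[-0.1243 -0.0898  0.0059] [-0.2161 -0.4348  0.0042] [-0.1673 -0.4483  0.1039]
```

In the tool's units: -0.435 m / 0.75 = -0.58, -0.43 m / 0.75 = -0.5733.

```bash
python3 -m jog '[[[-0.06,-0.0267,0,0,0],[-0.1133,-0.0667,0,0,0],[-0.16,-0.12,0,0,0],[-0.18,-0.18,0,0,0],[-0.196,-0.24,0,0,0],[-0.2133,-0.3,0,0,0],[-0.2267,-0.36,0,0,0],[-0.2427,-0.42,0,0,0],[-0.26,-0.48,0,0,0],[-0.2733,-0.5333,0,0,0],[-0.2853,-0.5733,0,0,0],[-0.2853,-0.58,0,0,0]]]'; python3 - <<'E'
from h import *
print(go([.5595,-.107,.22]))
c=r.camera("wrist");s=r.camera("scene")
save(c,"w2")
i=cv2.resize(s["img"][60:260,130:330],(560,560),interpolation=2)[:,:,::-1];cv2.imwrite("pics/s2.png",i)
E
```

```text
time: 5.7
ee_pos: [0.6057, -0.1129, 0.3]
eef_rot: [0.133, 0.991, -0.001, -0.001]
ft_force: [-0.1, -1.3, -0.1]
width: 0.0136
grip_force: 50.0
[ 0.046  -0.0063  0.0801]
```

View pics/s2.png

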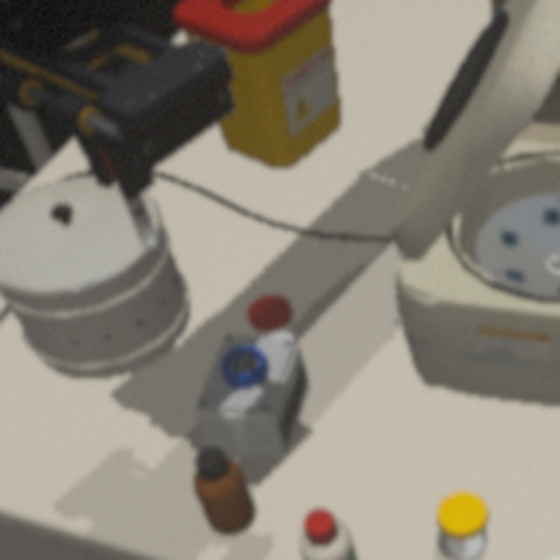

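View pics/w2.png

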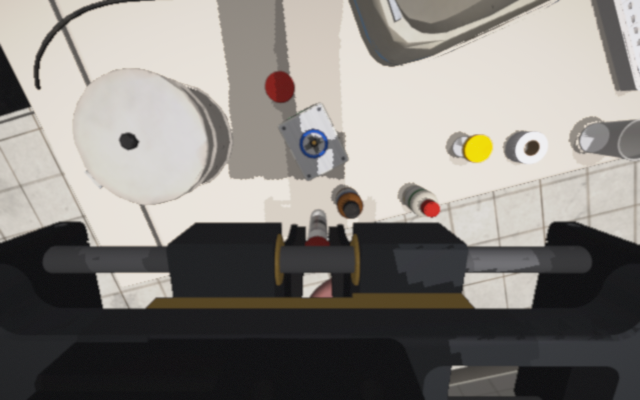

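The tube is held with its red cap at (317,242) and its foot near (318,212) in the wrist view. The port's blue ring is at (314,143).

```bash
cat >> h.py <<'E'
def proj(c,p):
    P=np.linalg.inv(np.array(c["pose"]));q=P[:3,:3]@np.array(p)+P[:3,3];return np.array([c["fx"]*q[0]/q[2]+c["cx"],c["fy"]*q[1]/q[2]+c["cy"]]).round(1)
def ringc(c,box):
    m,uv,k,bb=blob(c,(100,90,40),(130,255,255),box)
    pts=cv2.convexHull(np.argwhere(m)[:,::-1].astype(np.float32));e=cv2.fitEllipse(pts);return np.array(e[0]),e[1],k
E
python3 - <<'E'
from h import *
s=r.read_state();R=Ro.from_quat(s["eef_rot"]);c=r.camera("wrist")
e=ringc(c,(290,120,340,165));print(e,onz(c,e[0],.077))
for z in(-.028,.053): print(z,[proj(c,s["ee_pos"]+R.apply([x,0,z])).tolist() for x in(-.004,0,.004)])
rs=[]
for n,b in(("scene",(200,175,240,210)),("top",(405,170,440,198))):
    k=r.camera(n)
    try: q=ringc(k,b);rs.append(ray(k,q[0]));print(n,q,onz(k,q[0],.077))
    except Exception as x: print(n,x)
i=cv2.resize(c["img"][195:265,270:370],(800,560),interpolation=2)[:,:,::-1];cv2.imwrite("pics/w3.png",i)
E
```

```text
(array([309.89892578, 143.78858948]), (27.817514419555664, 28.365638732910156), 256) [ 0.55860955 -0.1065404   0.077     ]
-0.028 [[318.4, 270.9], [318.4, 263.8], [318.4, 256.7]]
0.053 [[318.0, 220.7], [318.0, 215.9], [318.0, 211.0]]
scene (array([217.13639832, 190.64234924]), (11.867058753967285, 15.278943061828613), 76) [ 0.56345593 -0.10291249  0.077     ]
top (array([424.55392456, 182.49064636]), (15.615778923034668, 15.767281532287598), 100) [ 0.55811977 -0.10458155  0.077     ]
```

View pics/w3.png

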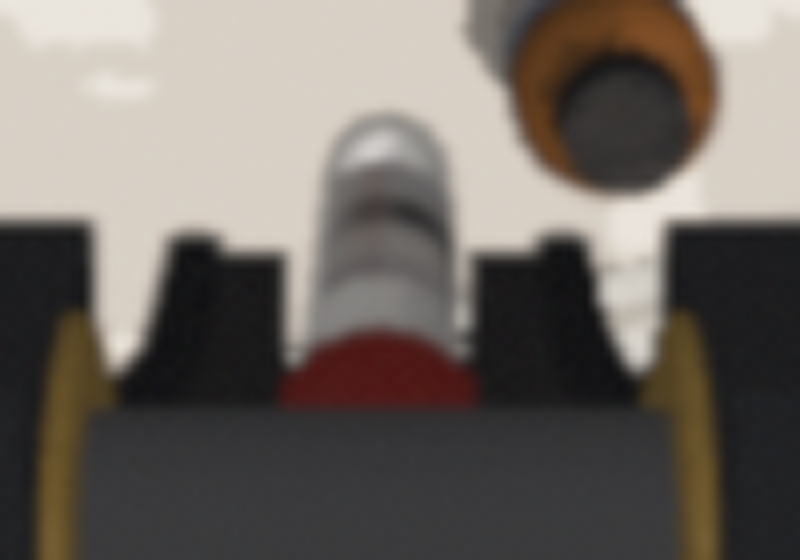

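The foot is at about (318.1,216.7) against an expected (318.0,215.9), so the tube sits coaxial with the tool to within 1 mm. Next I'll move above the port and measure again.

In the tool's units: 0.125 m / 0.75 = 0.1667, 0.12 m / 0.75 = 0.16.

```bash
python3 -m jog '[[[0.0267,-0.004,0.0267,0,0],[0.0533,-0.008,0.08,0,0],[0.0613,-0.0093,0.1333,0,0],[0.0613,-0.0093,0.16,0,0],[0.0613,-0.0093,0.1667,0,0],[0.0613,-0.0093,0.1667,0,0]]]'; python3 - <<'E'
from h import *
s=r.read_state();R=Ro.from_quat(s["eef_rot"]);c=r.camera("wrist");print(s["ft_force"])
m,uv,k,bb=blob(c,(100,90,40),(130,255,255),(270,150,370,240));print(uv,k,bb)
e=ringc(c,(270,150,370,240));print(e,onz(c,e[0],.077))
print(proj(c,s["ee_pos"]+R.apply([0,0,.053])),proj(c,[.5585,-.106,.077]),go([.5585,-.106,.146]))
i=cv2.resize(c["img"][160:260,250:390],(784,560),interpolation=2)[:,:,::-1];cv2.imwrite("pics/w4.png",i)
k=r.camera("top");q=ringc(k,(405,170,440,198));print(q)
E
```

```text
time: 6.55
ee_pos: [0.5607, -0.1013, 0.1759]
eef_rot: [0.129, 0.992, 0.0, -0.0]
ft_force: [-0.4, 0.7, -0.2]
width: 0.0137
grip_force: 50.0
[-0.42653288  0.73259296 -0.19639071]
[311.10694184 195.33020638] 533 (np.int64(293), np.int64(331), np.int64(179), np.int64(218))
(array([312.19979858, 198.54949951]), (39.42877197265625, 40.270084381103516), 533) [ 0.55679128 -0.10580338  0.077     ]
[318.  215.9] [312.5 200.3] [ 0.0016 -0.0048  0.0309]
(array([423.87814331, 182.86230469]), (15.566144943237305, 16.497234344482422), 82)
```

View pics/w4.png

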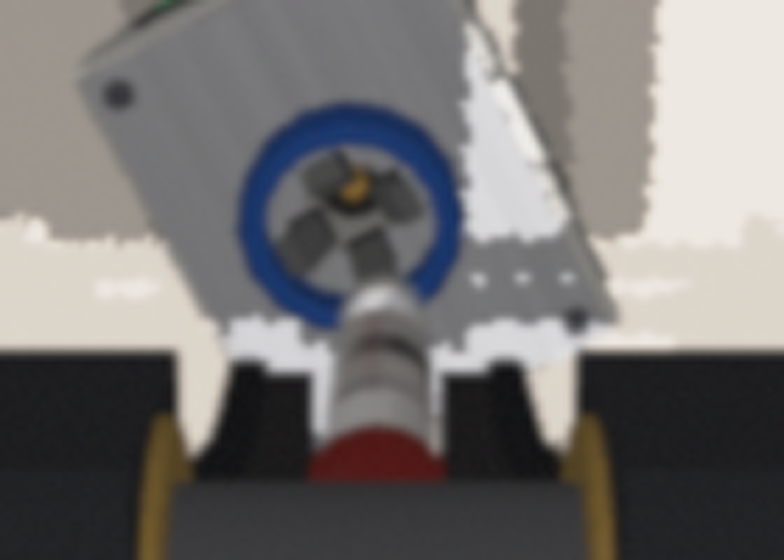

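The collar's inner ring is centred at about (312.6,200.2), which matches a port at (0.5585,-0.106). The tip's top edge is at row 210.5, which suggests the foot is about 1 mm towards +x, so I'll aim slightly short in x.

In the tool's units: 0.03 m / 0.75 = 0.04, -0.0046 m / 0.75 = -0.0061.

```bash
python3 -m jog '[[[0.0035,-0.0061,0,0,0],[0.0035,-0.0061,0.02,0,0],[0.0035,-0.0061,0.04,0,0],[0.0035,-0.0061,0.04,0,0],[0.0035,-0.0061,0.04,0,0]]]'; python3 - <<'E'
from h import *
s=r.read_state();R=Ro.from_quat(s["eef_rot"]);c=r.camera("wrist");print(s["ee_pos"],s["ft_force"])
e=ringc(c,(260,150,380,250));print(e,onz(c,e[0],.077))
print(proj(c,s["ee_pos"]+R.apply([0,0,.053])),proj(c,[.5585,-.106,.077]),go([.5575,-.106,.146]))
i=cv2.resize(c["img"][160:260,250:390],(784,560),interpolation=2)[:,:,::-1];cv2.imwrite("pics/w5.png",i)
E
```

```text
time: 7.15
ee_pos: [0.5564, -0.1061, 0.1452]
eef_rot: [0.13, 0.992, -0.0, -0.001]
ft_force: [-0.0, -0.6, -0.2]
width: 0.0139
grip_force: 50.0
[ 0.55638858 -0.10611515  0.14516402] [-0.02682698 -0.59918357 -0.15391347]
(array([318.12792969, 210.47244263]), (44.39833450317383, 45.51712417602539), 665) [ 0.55638084 -0.1059399   0.077     ]
[317.9 215.9] [318.7 212.8] [-0.0007  0.0003 -0.0002]
```

View pics/w5.png

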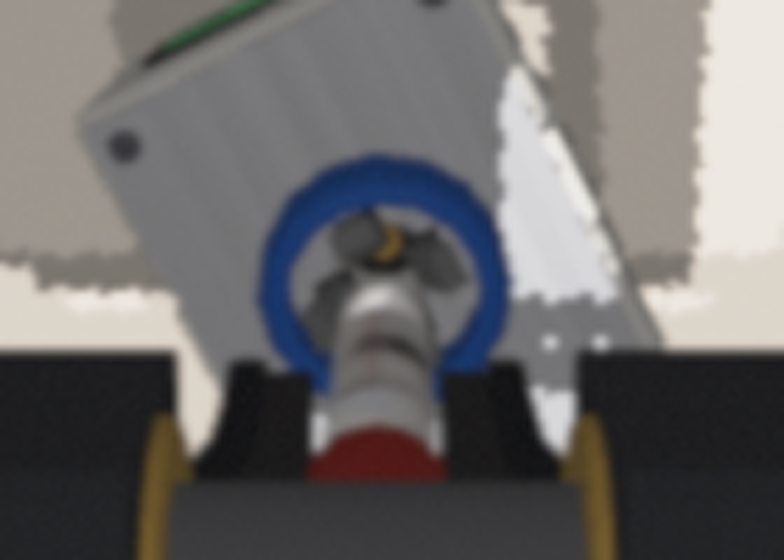

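The tip is centred in the ring (columns 382 and 384), and in x it is about 1 mm short. I'll shift it and start descending.

In the tool's units: 0.02 m / 0.75 = 0.0267, 0.019 m / 0.75 = 0.0253.

```bash
python3 -m jog '[[[-0.0016,0,0.0053,0,0],[-0.0016,0,0.0107,0,0],[-0.0016,0,0.016,0,0],[-0.0016,0,0.02,0,0],[-0.0016,0,0.0227,0,0],[-0.0016,0,0.0253,0,0],[-0.0016,0,0.0267,0,0],[-0.0016,0,0.0267,0,0]]]' 60; python3 -c "
from h import *
s=r.read_state();print(s['ee_pos'],s['torque'])"
```

```text
time: 8.0
ee_pos: [0.558, -0.1064, 0.1259]
eef_rot: [0.13, 0.992, 0.0, 0.0]
ft_force: [-0.3, 0.1, 0.1]
width: 0.0132
grip_force: 60.0
[ 0.55802571 -0.10644569  0.12589462] [ 0.03126613 -0.09197719  0.01704283]
```

```bash
for k in 1; do python3 -m jog '[[[0,0,0.0013,0,0],[0,0,0.0027,0,0],[0,0,0.004,0,0],[0,0,0.0053,0,0],[0,0,0.0053,0,0]]]'; done
```

```text
time: 8.5
ee_pos: [0.5582, -0.1064, 0.1221]
eef_rot: [0.13, 0.992, 0.0, 0.0]
ft_force: [1.7, 0.2, 3.7]
width: 0.0135
grip_force: 60.0
```

In the tool's units: 0.004 m / 0.75 = 0.0053, 0.003 m / 0.75 = 0.004.

```bash
python3 -m jog '[[[0,0,0.0013,0,0],[0,0,0.0027,0,0],[0,0,0.004,0,0],[0,0,0.0053,0,0],[0,0,0.0053,0,0]]]'
```

```text
time: 9.0
ee_pos: [0.5599, -0.1069, 0.1203]
eef_rot: [0.13, 0.992, 0.0, 0.002]
ft_force: [0.6, 0.0, 16.0]
width: 0.0135
grip_force: 59.9
```

In the tool's units: 0.001 m / 0.75 = 0.0013, 0.0005 m / 0.75 = 0.0007.

```bash
python3 -m jog '[[[0,0,0.0007,0,0],[0,0,0.0013,0,0],[0,0,0.0013,0,0]]]'
```

```text
time: 9.3
ee_pos: [0.5587, -0.1066, 0.1179]
eef_rot: [0.13, 0.992, 0.0, 0.001]
ft_force: [0.7, 0.8, 8.9]
width: 0.0137
grip_force: 60.0
```

In the tool's units: 0.006 m / 0.75 = 0.008, 0.005 m / 0.75 = 0.0067.

```bash
python3 -m jog '[[[0,0,0.0013,0,0],[0,0,0.0027,0,0],[0,0,0.004,0,0],[0,0,0.0053,0,0],[0,0,0.0067,0,0],[0,0,0.008,0,0],[0,0,0.008,0,0]]]'
```

```text
time: 10.0
ee_pos: [0.5588, -0.1066, 0.1119]
eef_rot: [0.13, 0.992, 0.0, 0.001]
ft_force: [0.3, 0.1, 7.6]
width: 0.0134
grip_force: 60.0
```

In the tool's units: 0.006 m / 0.75 = 0.008, 0.005 m / 0.75 = 0.0067.

```bash
python3 -m jog '[[[0,0,0.0013,0,0],[0,0,0.0027,0,0],[0,0,0.004,0,0],[0,0,0.0053,0,0],[0,0,0.0067,0,0],[0,0,0.008,0,0],[0,0,0.008,0,0]]]'
```

```text
time: 10.7
ee_pos: [0.5589, -0.1065, 0.1059]
eef_rot: [0.13, 0.992, 0.0, 0.001]
ft_force: [1.1, 0.1, 7.5]
width: 0.0132
grip_force: 60.0
```

In the tool's units: 0.004 m / 0.75 = 0.0053, 0.003 m / 0.75 = 0.004.

```bash
python3 -m jog '[[[0,0,0.0013,0,0],[0,0,0.0027,0,0],[0,0,0.004,0,0],[0,0,0.0053,0,0],[0,0,0.0053,0,0]]]'
```

```text
time: 11.2
ee_pos: [0.559, -0.1065, 0.1019]
eef_rot: [0.13, 0.992, 0.0, 0.001]
ft_force: [0.8, 0.8, 8.2]
width: 0.0136
grip_force: 60.0
```

In the tool's units: 0.002 m / 0.75 = 0.0027, 0.0015 m / 0.75 = 0.002.

```bash
python3 -m jog '[[[0,0,0.0007,0,0],[0,0,0.0013,0,0],[0,0,0.002,0,0],[0,0,0.0027,0,0],[0,0,0.0027,0,0]]]'
```

```text
time: 11.7
ee_pos: [0.5589, -0.1064, 0.0999]
eef_rot: [0.129, 0.992, 0.0, 0.001]
ft_force: [1.1, 0.6, 8.0]
width: 0.0129
grip_force: 60.0
```

In the tool's units: 0.001 m / 0.75 = 0.0013, 0.0005 m / 0.75 = 0.0007.

```bash
python3 -m jog '[[[0,0,0.0007,0,0],[0,0,0.0013,0,0],[0,0,0.0013,0,0]]]'
```

```text
time: 12.0
ee_pos: [0.5591, -0.1065, 0.0991]
eef_rot: [0.13, 0.992, 0.0, 0.001]
ft_force: [0.9, 0.5, 8.7]
width: 0.0131
grip_force: 60.0
```

In the tool's units: 0.001 m / 0.75 = 0.0013, 0.0005 m / 0.75 = 0.0007.

```bash
python3 -m jog '[[[0,0,0.0007,0,0],[0,0,0.0013,0,0],[0,0,0.0013,0,0]]]'
```

```text
time: 12.3
ee_pos: [0.559, -0.1065, 0.098]
eef_rot: [0.129, 0.992, 0.0, 0.001]
ft_force: [1.1, 0.7, 8.3]
width: 0.0134
grip_force: 60.0
```

In the tool's units: 0.001 m / 0.75 = 0.0013, 0.0005 m / 0.75 = 0.0007.

```bash
python3 -m jog '[[[0,0,0.0007,0,0],[0,0,0.0013,0,0],[0,0,0.0013,0,0]]]'
```

```text
time: 12.6
ee_pos: [0.559, -0.1065, 0.097]
eef_rot: [0.129, 0.992, 0.0, 0.001]
ft_force: [0.6, 1.0, 8.4]
width: 0.0132
grip_force: 60.0
```

In the tool's units: 0.001 m / 0.75 = 0.0013, 0.0005 m / 0.75 = 0.0007.

```bash
python3 -m jog '[[[0,0,0.0007,0,0],[0,0,0.0013,0,0],[0,0,0.0013,0,0]]]'
```

```text
time: 12.9
ee_pos: [0.559, -0.1065, 0.096]
eef_rot: [0.129, 0.992, 0.0, 0.001]
ft_force: [2.0, 0.5, 8.2]
width: 0.0133
grip_force: 60.0
```

In the tool's units: 0.001 m / 0.75 = 0.0013, 0.0005 m / 0.75 = 0.0007.

```bash
python3 -m jog '[[[0,0,0.0007,0,0],[0,0,0.0013,0,0],[0,0,0.0013,0,0]]]'
```

```text
time: 13.2
ee_pos: [0.5592, -0.1065, 0.0952]
eef_rot: [0.129, 0.992, 0.0, 0.001]
ft_force: [1.5, 1.0, 9.2]
width: 0.0136
grip_force: 60.0
```

In the tool's units: 0.001 m / 0.75 = 0.0013, 0.0005 m / 0.75 = 0.0007.

```bash
python3 -m jog '[[[0,0,0.0007,0,0],[0,0,0.0013,0,0],[0,0,0.0013,0,0]]]'
```

```text
time: 13.5
ee_pos: [0.5592, -0.1065, 0.0942]
eef_rot: [0.129, 0.992, 0.0, 0.001]
ft_force: [0.0, 1.3, 10.6]
width: 0.0134
grip_force: 60.0
```

In the tool's units: 0.001 m / 0.75 = 0.0013, 0.0005 m / 0.75 = 0.0007.

```bash
python3 -m jog '[[[0,0,0.0007,0,0],[0,0,0.0013,0,0],[0,0,0.0013,0,0]]]'
```

```text
time: 13.8
ee_pos: [0.5595, -0.1066, 0.0936]
eef_rot: [0.129, 0.992, 0.0, 0.002]
ft_force: [1.4, 0.9, 11.9]
width: 0.0133
grip_force: 60.0
```

In the tool's units: 0.0005 m / 0.75 = 0.0007.

```bash
python3 -m jog '[[[0,0,0.0007,0,0],[0,0,0.0007,0,0],[0,0,0.0007,0,0]]]'
```

```text
time: 14.1
ee_pos: [0.5596, -0.1067, 0.0933]
eef_rot: [0.13, 0.992, 0.0, 0.002]
ft_force: [0.1, 0.4, 14.1]
width: 0.0133
grip_force: 60.0
```

In the tool's units: 0.0005 m / 0.75 = 0.0007.

```bash
python3 -m jog '[[[0,0,0.0007,0,0],[0,0,0.0007,0,0],[0,0,0.0007,0,0]]]'
```

```text
time: 14.4
ee_pos: [0.5599, -0.1067, 0.0931]
eef_rot: [0.13, 0.992, 0.0, 0.002]
ft_force: [-0.3, 0.9, 16.8]
width: 0.0135
grip_force: 59.9
```

The force now rises about 13 N/mm, matching the rubber seat, with roughly 7 N on it. I'll take out the arm's preload, then open the fingers.

In the tool's units: -0.002 m / 0.75 = -0.0027, -0.001 m / 0.75 = -0.0013.

```bash
python3 -m jog '[[[0,0,-0.0013,0,0],[0,0,-0.0027,0,0],[0,0,-0.0027,0,0]]]' 60
```

```text
time: 14.7
ee_pos: [0.5587, -0.1064, 0.0934]
eef_rot: [0.129, 0.992, 0.0, 0.001]
ft_force: [2.3, -0.4, 5.6]
width: 0.0134
grip_force: 60.0
```

In the tool's units: -0.0008 m / 0.75 = -0.0011.

```bash
python3 -m jog '[[[0,0,-0.0011,0,0],[0,0,-0.0011,0,0.04],[0,0,-0.0011,0,0.04],[0,0,-0.0011,0,0.04],[0,0,-0.0011,0,0.04],[0,0,-0.0011,0,0.04]]]' 20; python3 - <<'E'
from h import *
c=r.camera("wrist")
i=cv2.resize(c["img"][160:280,250:390],(653,560),interpolation=2)[:,:,::-1];cv2.imwrite("pics/w6.png",i)
E
```

```text
time: 15.3
ee_pos: [0.5577, -0.1065, 0.0935]
eef_rot: [0.13, 0.992, 0.0, -0.0]
ft_force: [-0.9, -0.5, 0.1]
width: 0.0388
grip_force: 0.0
```

View pics/w6.png

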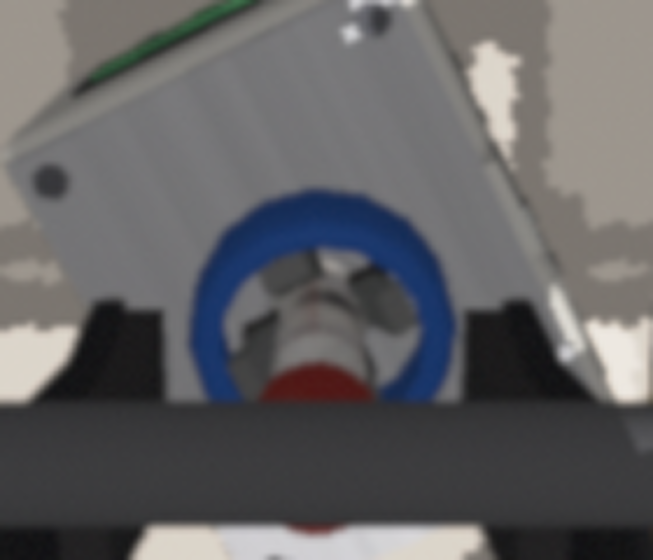

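The tube stands centred in the port and is released. I'll retreat straight up and check.

```bash
python3 -m jog '[[[0,0,-0.0133,0,0.04],[0,0,-0.04,0,0.04],[0,0,-0.08,0,0.05],[0,0,-0.1333,0,0.05],[0,0,-0.1867,0,0.05],[0,0,-0.2133,0,0.05],[0,0,-0.2133,0,0.05]]]'; python3 - <<'E'
from h import *
rs=[]
for n,b in(("wrist",(260,150,380,250)),("top",(405,165,440,198)),("scene",(200,165,240,200))):
    c=r.camera(n)
    try: m,uv,k,bb=blob(c,(-1,90,40),(0,255,255),b);rs.append(ray(c,uv));print(n,uv,k,bb,onz(c,uv,.115))
    except Exception as x: print(n,x)
if len(rs)>1: print(tri(rs))
E
```

```text
time: 16.05
ee_pos: [0.5593, -0.1069, 0.2579]
eef_rot: [0.13, 0.992, 0.0, 0.003]
ft_force: [-0.4, -0.5, 0.7]
width: 0.0498
grip_force: 0.0
wrist [318.70588235 190.        ] 102 (np.int64(310), np.int64(358), np.int64(181), np.int64(243)) [ 0.55948024 -0.10562604  0.115     ]
top [429.70833333 179.95833333] 24 (np.int64(426), np.int64(433), np.int64(177), np.int64(183)) [ 0.55712019 -0.10584952  0.115     ]
scene [224.08609272 172.23178808] 151 (np.int64(211), np.int64(233), np.int64(166), np.int64(181)) [ 0.53408208 -0.09079556  0.115     ]
[ 0.55122325 -0.09593328  0.13088312]
```

The wrist and top views both put the cap at about (0.558,-0.106) for its expected height, directly over the port. The scene reading is spoiled by the red cup lid falling in its search box. Handing in.

```bash
python3 -c "
from h import *
print(r.close_job())"
```

```text
the job is handed in; nothing more can be done
None
```

The tube is in the reader's port, cap up, pushed onto the seat (about 17 N peak total at the wrist) and released. I've handed the job in, but no verdict came back. I never read the seat pin, so "fully home" rests on the steep force rise.

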